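Space out a row of printing blocks in the galley and hold it tight

TASK

Space out the row of printing blocks in the steel galley: take sticks of furniture from the wooden tray and slide one flat on the bed into each of the two gaps between blocks that are wide enough, lengthwise up to the far side wall; leave the narrow gap empty and the third stick in the tray. Then push the last block, at the open foot end, squarely towards the head wall until the whole row is closed up flush against that wall, with no gaps left. Finish while still holding it pressed there, firm but not hard, so that I can set the magnets; leave those and everything else alone.

Things in the scene. Friction and masses are not known exactly. Their poses are not given: they have to be found in the camera images.
- galley: Shallow steel tray (galley), fixed, 230 (x) by 330 (y) mm inside. Origin: underside centre of the inside. x points to the far long side wall, y to the head wall; the foot end, at y = -165 mm, has no wall. Bed 3 mm above the origin; walls 3 mm thick, tops 21 mm above the origin. The blocks slide easily on the bed; a firm hold of the closed row means a steady 5 to 15 N.
- galley_corner (a point): Inner corner of the galley's bed where head wall and far side wall meet, at x = 115, y = 165, z = 3 mm of the galley; its axes are the galley's. The row of four blocks starts within 3 mm of the head wall (no stick belongs there) and runs to the foot; each block's 75 mm length points at the far side wall, its end within 3 mm of it.
- gap_side (a point): Point on the galley's bed beside the row, at x = 39, y = 80, z = 3 mm of the galley: the blocks' near ends lie along its y axis, and the gaps open to its -x side. Of the three gaps between blocks two are 17 to 20 mm wide and one, any of the three, only 2 to 5 mm.
- cut_ring_c (a point): Printing block with three black rings on its copper face, always the one next to the head wall: 75 mm (its x) by 28 mm (its y) by 23.3 mm high, about 70 g, loose on the galley's bed. This point is the block's centre, half-way up. 
- cut_sun_c (a point): The wide printing block with a black sun on its copper face: 75 mm (its x) by 43 mm (its y) by 23.3 mm high, about 110 g, loose on the galley's bed. This point is the block's centre, half-way up. One of the three blocks that follow the ring cut in the row; their order differs from run to run.
- cut_diamond_c (a point): Printing block with three blue diamonds: 75 mm (its x) by 28 mm (its y) by 23.3 mm high, about 70 g, loose on the galley's bed. This point is the block's centre, half-way up. One of the three blocks that follow the ring cut in the row; their order differs from run to run.
- cut_border_c (a point): Printing block with a red border, two lines and five dots: 75 mm (its x) by 28 mm (its y) by 23.3 mm high, about 70 g, loose on the galley's bed. This point is the block's centre, half-way up. One of the three blocks that follow the ring cut in the row; their order differs from run to run.
- tray: Low pale wooden tray, fixed, 160 (x) by 210 (y) mm outside, walls 6 mm thick and 14 mm high, inner floor 6 mm above the table. Origin: centre of its underside.
- stick1_c (a point): One of three equal wooden furniture sticks (dark brown spacing bars) loose in the tray, about 58 mm apart: 120 mm long (its x), 12.5 mm thick (its y), 16 mm high, about 22 g. This point is its centre, half-way up. In a gap, up to the far side wall, 45 mm of it stand out past the blocks' near ends, where it can be gripped.
- stick2_c (a point): One of three equal wooden furniture sticks (dark brown spacing bars) loose in the tray, about 58 mm apart: 120 mm long (its x), 12.5 mm thick (its y), 16 mm high, about 22 g. This point is its centre, half-way up. In a gap, up to the far side wall, 45 mm of it stand out past the blocks' near ends, where it can be gripped.
- stick3_c (a point): One of three equal wooden furniture sticks (dark brown spacing bars) loose in the tray, about 58 mm apart: 120 mm long (its x), 12.5 mm thick (its y), 16 mm high, about 22 g. This point is its centre, half-way up. In a gap, up to the far side wall, 45 mm of it stand out past the blocks' near ends, where it can be gripped.
- magnet1: Red galley magnet, 50 x 20 x 22 mm, loose on the galley's bed in its near foot corner. Origin: centre of its underside. To be left alone.
- magnet2: Second such magnet beside the first. Origin: centre of its underside. To be left alone.
- planer: Maple planer block, 75 x 150 x 46 mm, with a grey felt face, beyond the tray. Origin: centre of its underside. To be left alone.
- tape: Roll of cream tape, 110 mm across, 24 mm high, beyond the galley's head wall. Origin: centre of its underside. To be left alone.
- ink_can: Can of ink, 84 mm across, 65 mm high, beyond the galley's far side wall. Origin: centre of its underside. To be left alone.

How it is judged:
By the outcome, as a careful person would: the job done as asked, in the order asked, and still so for the second after the job is handed in, while the arm keeps its last pose, push and grip.
It also fails if it takes over 64 s, if anything falls off the work surface, if the arm or the gripper's body presses on something with over 40 N, if the wrist force passes 120 N, or if a joint passes its speed limit or range.

ROBOT

A 7-joint arm with a two-finger parallel gripper is mounted at the origin on the work surface. World frame = base frame: x ahead of the robot, y to its left, z up, the work surface at z = 0. Lengths are in m, angles in rad, forces in N, time in s.
With the tool pointing down it reaches from about 0.425 to 1.025 m from the base axis. Payload 9.4 kg.
Tool frame: the origin (TCP) lies at the very end of the fingers, on their centre line; the grasp point (between the pads) lies 19 mm behind it (grasp_offset is the distance from the TCP to the grasp point, in m); z points along the fingers, y is the line along which they close (so a half turn about z gives the same grasp; the last joint's range is limited). The gripper opens to 93 mm and grips with 3 to 60 N. Pads are 15 mm wide; open, the fingers measure 128 mm over their backs; the gripper's body (75 mm by 188 mm) begins 65 mm behind the grasp point.
Start: joints at [1.224, 0.599, -0.003, 1.599, 0.002, 0.943, -0.08], TCP at [0.193, -0.699, 0.219] pointing down, gripper open.
Joint ranges: [-2.57, 2.57], [-0.35, 1.97], [-1.29, 1.29], [0.11, 2.56], [-1.05, 4.19], [0.11, 1.86], [-2.63, 2.63]. Speed limits (rad/s): [2.22, 2.22, 3.01, 3.01, 3.14, 3.14, 3.14].

INTERFACE

Orientations are given as a rotation vector (axis times angle).
In Python, from bench import get_obs, camera, calibration, close_job, look_for, place_of, grasp_offset gives the robot as it stands.
- The arm moves only by the tool drive_tool, never from a script. Its argument "moves" is a list of rows, each a list of 3 entries, a list of its own where there are three numbers: the closure, from 0 (fully open) to 1 (shut), then the shift along the tool's x, y, z in m, then the turn about the tool's z in degrees. A call has 1 to 10 rows; each row is the pose to reach, as a shift and turn from the pose commanded when the call began, along the tool's axes at that moment; what a row does not reach only later rows make up. A row lasts 1/10 s, in which the tool goes at most 50 mm and 8.59 degrees, less where a joint would pass 70% of its speed; a pose out of reach is approached as far as the arm can. A call with a gripper value outside its range is refused whole. The fingers move at their own pace and stop on an object; "grip_force" is the grip in N (left out, the last holds). Time passes only in rows, so rows that repeat a pose let the fingers close. It gives the time, the measured TCP pose, the force and the opening at its end, in the units of the state.
- get_obs(): the state, without advancing time (a new reading comes with each control period).
- camera(name): name is "scene" or "side" or "wrist"; returns the picture (384x512x3 uint8, red, green, blue); there is no depth.
- calibration(name): a dict with "fx", "fy", "cx", "cy" (pixels), "k1" (the pictures are not rectified: a ray, as slopes to the right and down, at radius r is drawn at 1 + k1 r^2 times it, then the intrinsics apply), "cam_to_world" (4x4, takes a point from camera to world coordinates); the wrist camera has in their place "tool_from_camera" (4x4, takes a point from camera to tool coordinates, whose origin is the TCP and whose axes are the flange's). Camera axes: x right, y up, looking along -z (the intrinsics and any distortion apply to the point x, -y, -z); pixel columns grow to the right and rows downward; lengths in m; the calibration is good to about 2 mm. A picture is of the moment at which its call begins: read the wrist's pose just before it. calibration takes no time and is no camera call.
- close_job(): hands the job in, once; it reports no verdict.
Trained networks look in the newest picture that a camera, given by its name, has taken for a name from the list of things; names that differ only in an ending like _2 or _b are one class to them, and where a whole thing is asked for, a point or a joint stands for the part that bears it (a point fixed in the world has none). Each returns a list of dicts, best first, with "conf" (0 to 1); they miss things now and then, are a little off and sometimes report something else, mostly with a low value. They report only what shows in the picture. A call takes as long as a camera call.
- look_for(camera, label): "rect" ([left, top, right, bottom] as shares, 0 to 1, of the picture: columns of its width, rows of its height, round what is visible of it).
- place_of(camera, label): "at" ([row, column] as shares, 0 to 1, of the picture: columns of its width, rows of its height: a listed point, or the origin of a listed thing).
The state is a dict: "time": time; "joints": joint angles; "joint_velocities": joint speeds; "joint_torque": joint torques, N m; "eef_pos": TCP position; "eef_rot": TCP orientation; "ft_force": force on the tool from outside, world axes, zero at the start; "wrist_torque": the same for the moment, N m; "finger_gap": finger opening in m.
Only numpy, scipy, OpenCV 4.12 (cv2) and the standard library are available. Lean on these libraries where they do the work, as an engineer would, in place of code of your own. Each camera call takes 0.05 s, during which the arm holds its last target. There are 200 camera calls.

## Working session

There is one attempt and no reset: what is moved stays moved. The work goes in short steps, Python scripts to look and compute and a tool call to move; the robot and the scene stay as the last step left them, time stands still between calls to the robot, and variables do not carry over. Pictures are saved under pics/ and viewed, on a budget of 10 in all, crops included, one or two more only if the job needs it, and the job is handed in when it is done.

Besides the shell and the picture viewer there is one more tool, called by a JSON object that holds its "fn" and its "kwargs". drive_tool: Moves the arm, as the interface text tells. Its arguments: {"type":"object","properties":{"moves":{"type":"array"},"grip_force":{"type":"number"}},"required":["moves"]}

```bash
mkdir -p pics; ls; cat > h.py <<'E'
import numpy as np, cv2
from scipy.spatial.transform import Rotation as R
from bench import *
def save(n,f):
    im=camera(n); cv2.imwrite('pics/'+f,im[:,:,::-1]); return im
def c2w(n,obs=None):
    c=calibration(n)
    if n!='wrist': return c,np.array(c['cam_to_world'])
    o=obs or get_obs(); T=np.eye(4); T[:3,:3]=R.from_rotvec(o['eef_rot']).as_matrix(); T[:3,3]=o['eef_pos']
    return c,T@np.array(c['tool_from_camera'])
def ray(n,row,col,z,obs=None):
    "pixel -> world point at height z"
    c,T=c2w(n,obs)
    K=np.array([[c['fx'],0,c['cx']],[0,c['fy'],c['cy']],[0,0,1]])
    u=cv2.undistortPoints(np.array([[[col,row]]],float),K,np.array([c['k1'],0,0,0.]))[0,0]
    d=T[:3,:3]@np.array([u[0],-u[1],-1]); p=T[:3,3]
    return p+d*(z-p[2])/d[2]
def at(n,lab,z,k=1,obs=None):
    return [(round(r['conf'],2),np.round(ray(n,r['at'][0]*384,r['at'][1]*512,z,obs),4),np.round(np.array(r['at'])*[384,512],1)) for r in place_of(n,lab)[:k]]
E
python3 - <<'E'
from h import *
print(get_obs(), grasp_offset if not callable(grasp_offset) else grasp_offset())
for n in('scene','side','wrist'):
    print(n,calibration(n)); save(n,n+'0.png')
a=[cv2.imread(f'pics/{n}0.png') for n in('scene','side')]
cv2.imwrite('pics/both.png',cv2.resize(np.vstack(a),(448*1,672))[:600] if 0 else np.hstack([cv2.resize(x,(400,300)) for x in a]))
Z=dict(galley=0,galley_corner=.003,gap_side=.003,cut_ring_c=.0147,cut_sun_c=.0147,cut_diamond_c=.0147,cut_border_c=.0147,tray=0,stick1_c=.014,magnet1=.003)
for n in('scene','side'):
    for k,z in Z.items(): print(n,k,at(n,k,z,3 if 'stick' in k else 1))
E
```

```text
pics
{'time': 0.0, 'joints': array([ 1.22428631,  0.60009049, -0.00252281,  1.60013687,  0.00179438,
        0.94291437, -0.07977163]), 'joint_velocities': array([ 0.00358309,  0.00100439,  0.00024208,  0.0001073 , -0.00035332,
       -0.00051361,  0.00060915]), 'joint_torque': array([-7.20615244e-04, -7.65061712e+01,  1.49736252e+00, -2.52346426e+01,
       -5.24068193e-02,  1.69801363e-02,  1.39630160e-04]), 'eef_pos': array([ 0.19308541, -0.69829865,  0.2177828 ]), 'eef_rot': array([-3.11154221e+00, -4.22433459e-01,  5.57092437e-04]), 'ft_force': array([-0.40033144,  0.15797672, -0.07204294]), 'wrist_torque': array([-0.0206482 ,  0.00745217, -0.03690588]), 'finger_gap': 0.09282864327372342} 0.0188
scene {'fx': 368.5158254209928, 'fy': 368.5158254209928, 'cx': 259.993541996853, 'cy': 191.0863949157417, 'k1': -0.029762483144797902, 'cam_to_world': array([[-0.04396001, -0.85507504,  0.5166374 ,  1.15755425],
       [ 0.99895201, -0.04421882,  0.01181395,  0.05054771],
       [ 0.01274328,  0.51661531,  0.85612279,  0.95748234],
       [ 0.        ,  0.        ,  0.        ,  1.      
[... 1841 characters left out ...]
e cut_ring_c [(0.77, array([0.6329, 0.2637, 0.0147]), array([134.3, 226.6]))]
side cut_sun_c [(0.91, array([0.6303, 0.2265, 0.0147]), array([141.6, 232.7]))]
side cut_diamond_c [(0.85, array([0.6148, 0.1234, 0.0147]), array([164.6, 248.4]))]
side cut_border_c [(0.77, array([0.6112, 0.1648, 0.0147]), array([156.4, 239. ]))]
side tray [(0.74, array([0.4483, 0.0051, 0.    ]), array([225.5, 220. ]))]
side stick1_c [(0.73, array([ 0.496 , -0.3284,  0.014 ]), array([324.8, 329.4])), (0.4, array([0.6228, 0.2199, 0.014 ]), array([144. , 231.8])), (0.17, array([ 0.4906, -0.2718,  0.014 ]), array([303.5, 308.5]))]
side magnet1 [(0.5, array([ 4.385e-01, -1.000e-04,  3.000e-03]), array([228.2, 217.6]))]
```

View pics/scene0.png

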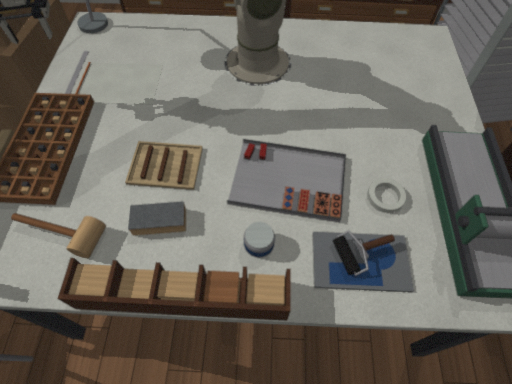

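The scene picture shows the tray (about col 165, row 165) with three sticks. The galley lies at cols 230–350, with the order from the head ring, sun, border, diamond and the narrow gap at ring–sun. Moving over the tray now.

{"fn": "drive_tool", "kwargs": {"moves": [[0.3, [0.36, -0.35, 0.085], 15], [0.3, [0.36, -0.35, 0.085], 15], [0.3, [0.36, -0.35, 0.085], 15], [0.3, [0.36, -0.35, 0.085], 15], [0.3, [0.36, -0.35, 0.085], 15], [0.3, [0.36, -0.35, 0.085], 15], [0.3, [0.36, -0.35, 0.085], 15], [0.3, [0.36, -0.35, 0.085], 15], [0.3, [0.36, -0.35, 0.085], 15], [0.3, [0.36, -0.35, 0.085], 15]], "grip_force": 15}}

```text
time: 2.15
eef_pos: [0.4433, -0.2718, 0.1351]
eef_rot: [3.141, 0.012, 0.001]
ft_force: [0.3, -0.5, -0.3]
finger_gap: 0.0651
```

```bash
cat >> h.py <<'E'
def go(xyz,yaw,obs=None):
    "shift in tool axes and turn (deg) to reach world xyz, yaw of tool x (deg)"
    o=obs or get_obs(); M=R.from_rotvec(o['eef_rot']).as_matrix()
    y0=np.degrees(np.arctan2(M[1,0],M[0,0]))
    return np.round(M.T@(np.array(xyz)-o['eef_pos']),4), round(y0-yaw,2)
E
python3 - <<'E'
from h import *
o=get_obs(); save('wrist','w1.png'); print(o['eef_pos'],R.from_rotvec(o['eef_rot']).as_matrix().round(3).tolist())
print(at('wrist','stick1_c',.014,4,o)); print(at('wrist','tray',0,1,o))
E
```

```text
[ 0.44327328 -0.27177317  0.13513584] [[1.0, 0.008, 0.001], [0.008, -1.0, -0.0], [0.001, 0.0, -1.0]]
[(0.65, array([ 0.4996, -0.3242,  0.014 ]), array([135.4, 304.9])), (0.46, array([ 0.4432, -0.0171,  0.014 ]), array([184.4,  35.3]))]
[(0.81, array([ 0.501 , -0.2713,  0.    ]), array([132.7, 255.4]))]
```

View pics/w1.png

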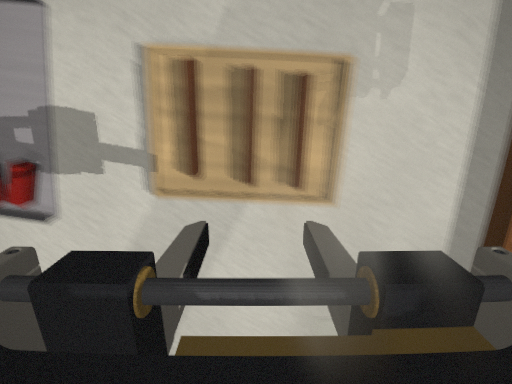

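The wrist picture shows three dark sticks at cols ~193, 251 and 300, rows 60–187, slightly rotated. I'll segment them for centre and yaw.

```bash
cat >> h.py <<'E'
def sticks(im,o,z,roi=None,thr=95):
    "dark-brown stick tops -> world centre, yaw, length"
    r,g,b=[im[:,:,i].astype(int) for i in range(3)]
    m=((r<thr)&(r-b>18)&(r-g>8)).astype(np.uint8)
    m[200:]=0
    if roi: k=np.zeros_like(m); k[roi[0]:roi[1],roi[2]:roi[3]]=1; m*=k
    m=cv2.morphologyEx(m,cv2.MORPH_OPEN,np.ones((3,3)))
    for c in cv2.findContours(m,cv2.RETR_EXTERNAL,cv2.CHAIN_APPROX_NONE)[0]:
        if cv2.contourArea(c)<250: continue
        w=np.array([ray('wrist',p[0,1],p[0,0],z,o)[:2] for p in c])
        (cx,cy),(a,bb),t=cv2.minAreaRect((w*1e3).astype(np.float32))
        if a<bb: a,bb,t=bb,a,t+90
        t=(t+90)%180-90
        print('stick',np.round([cx,cy,a,bb,t],1),'px',cv2.boundingRect(c))
E
python3 - <<'E'
from h import *
o=get_obs(); im=save('wrist','w2.png')
print(im[120,180:202].tolist())
for t in (85,100,115): sticks(im,o,.022,thr=t)
print(o['eef_pos'])
E
```

```text
[[125, 105, 74], [127, 107, 76], [129, 107, 79], [127, 107, 79], [128, 108, 75], [128, 108, 78], [130, 111, 80], [125, 105, 73], [126, 108, 77], [124, 106, 76], [114, 95, 67], [111, 93, 66], [107, 88, 63], [96, 73, 50], [87, 60, 38], [84, 53, 38], [85, 57, 39], [83, 53, 31], [86, 55, 38], [83, 53, 31], [86, 55, 40], [85, 54, 39]]
stick [449.5 -13.7  43.4  31.9 -17.1] px (14, 162, 29, 38)
stick [ 501.2 -323.   113.    14.3   -0.9] px (297, 78, 23, 111)
stick [ 504.  -271.3  117.9   11.3   -1.5] px (251, 71, 16, 117)
stick [ 5.118e+02 -2.116e+02  1.172e+02  1.430e+01 -3.000e-01] px (192, 62, 17, 118)
stick [449.3 -13.6  43.8  31.9 -17.1] px (14, 162, 29, 38)
stick [ 499.5 -319.1  118.5   22.5   -1.4] px (297, 77, 24, 116)
stick [ 503.7 -268.5  119.    17.6   -1.5] px (248, 71, 19, 118)
stick [ 511.2 -210.8  118.4   16.6   -0.6] px (191, 62, 18, 119)
[ 0.4443196  -0.26984307  0.13475504]
```

{"fn": "drive_tool", "kwargs": {"moves": [[0.65, [0.03, -0.059, 0.03], 1], [0.65, [0.03, -0.059, 0.06], 1], [0.65, [0.03, -0.059, 0.06], 1], [0.65, [0.03, -0.059, 0.06], 1]]}}

```text
time: 2.75
eef_pos: [0.4708, -0.2156, 0.0749]
eef_rot: [3.141, -0.017, -0.003]
ft_force: [0.3, -0.3, 1.4]
finger_gap: 0.0377
```

```bash
python3 - <<'E'
from h import *
o=get_obs(); im=save('wrist','w3.png'); sticks(im,o,.022,thr=95); print(o['eef_pos'],o['eef_rot'],go([.474,-.211,.01],-.5,o))
E
```

```text
stick [ 517.1 -315.4   81.9    6.7   -0.9] px (366, 101, 19, 99)
stick [ 519.6 -264.    85.9    3.6   -1.7] px (308, 95, 12, 105)
[ 0.47080335 -0.21558826  0.07491919] [ 3.14128948e+00 -1.72419214e-02 -3.04062408e-03] (array([ 0.0033, -0.0046,  0.0649]), np.float64(-0.13))
```

View pics/w3.png

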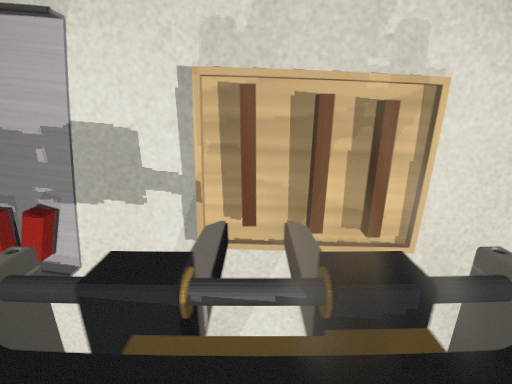

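The sharp picture shows the left stick at cols 241–256, rows 83–227, between the fingertips and slightly left of their middle. Going down.

```bash
python3 - <<'E'
from h import *
o=get_obs()
for r,c in((84,248),(205,249),(227,249)): print(ray('wrist',r,c,.022,o))
print(o['eef_pos'],go([.474,-.2115,.01],-.7,o))
E
```

```text
[ 0.57157337 -0.21165904  0.022     ]
[ 0.47188701 -0.21061915  0.022     ]
[ 0.4508596  -0.21022462  0.022     ]
[ 0.47110929 -0.21618088  0.07571716] (array([ 0.0029, -0.0048,  0.0657]), np.float64(0.02))
```

{"fn": "drive_tool", "kwargs": {"moves": [[0.65, [0.003, -0.004, 0.035], 0], [0.65, [0.003, -0.004, 0.065], 0], [0.65, [0.003, -0.004, 0.065], 0], [0.65, [0.003, -0.004, 0.065], 0]]}}

```text
time: 3.2
eef_pos: [0.4744, -0.2118, 0.0113]
eef_rot: [3.141, -0.019, -0.0]
ft_force: [-0.9, 0.1, 1.0]
finger_gap: 0.0329
```

{"fn": "drive_tool", "kwargs": {"moves": [[0.95, [0, 0, 0], 0], [0.95, [0, 0, 0], 0], [0.95, [0, 0, 0], 0], [0.95, [0, 0, 0], 0], [0.95, [0, 0, -0.05], 0], [0.95, [0, 0, -0.05], 0], [0.95, [0, 0, -0.05], 0]], "grip_force": 20}}

```text
time: 3.9
eef_pos: [0.4757, -0.2103, 0.0614]
eef_rot: [3.141, -0.015, 0.004]
ft_force: [-1.0, -0.5, -0.4]
finger_gap: 0.0122
```

{"fn": "drive_tool", "kwargs": {"moves": [[0.95, [-0.015, -0.36, -0.05], 0], [0.95, [-0.015, -0.36, -0.05], 0], [0.95, [-0.015, -0.36, -0.05], 0], [0.95, [-0.015, -0.36, -0.05], 0], [0.95, [-0.015, -0.36, -0.05], 0], [0.95, [-0.015, -0.36, -0.05], 0], [0.95, [-0.015, -0.36, -0.05], 0], [0.95, [-0.015, -0.36, -0.05], 0], [0.95, [-0.015, -0.36, -0.05], 0], [0.95, [-0.015, -0.36, -0.05], 0]]}}

```text
time: 4.9
eef_pos: [0.4628, 0.1494, 0.1096]
eef_rot: [3.141, -0.014, -0.001]
ft_force: [-0.3, -0.4, -0.1]
finger_gap: 0.0124
```

```bash
python3 - <<'E'
from h import *
o=get_obs(); im=save('wrist','w4.png'); print(o['eef_pos'],o['eef_rot'])
for k,z in dict(galley_corner=.003,gap_side=.003,cut_ring_c=.0147,cut_sun_c=.0147,cut_diamond_c=.0147,cut_border_c=.0147).items(): print(k,at('wrist',k,z,1,o))
E
```

```text
[0.46276876 0.14936047 0.10964934] [ 3.14063369e+00 -1.41454762e-02 -1.30893076e-03]
galley_corner []
gap_side [(0.8, array([0.5828, 0.1911, 0.003 ]), array([ 68.7, 210.5]))]
cut_ring_c [(0.57, array([0.6271, 0.2574, 0.0147]), array([ 14.6, 131. ]))]
cut_sun_c [(0.95, array([0.6226, 0.2195, 0.0147]), array([ 18.8, 174. ]))]
cut_diamond_c [(0.59, array([0.613 , 0.1186, 0.0147]), array([ 29.3, 288.6]))]
cut_border_c []
```

View pics/w4.png

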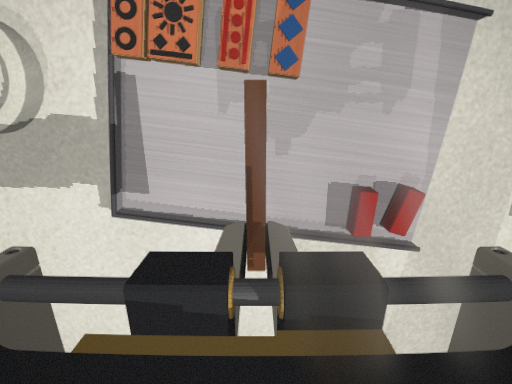

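{"fn": "drive_tool", "kwargs": {"moves": [[0.95, [0.04, -0.06, -0.04], 0], [0.95, [0.04, -0.06, -0.04], 0], [0.95, [0.04, -0.06, -0.04], 0], [0.95, [0.04, -0.06, -0.04], 0]]}}

```text
time: 5.65
eef_pos: [0.5037, 0.2094, 0.15]
eef_rot: [3.141, -0.014, -0.0]
ft_force: [-0.8, -0.5, -0.7]
finger_gap: 0.0119
```

```bash
python3 - <<'E'
from h import *
import json
camera('wrist');o=get_obs(); im=save('wrist','w5.png'); print(o['eef_pos'],o['eef_rot'])
json.dump({k:list(map(float,o[k])) for k in('eef_pos','eef_rot')},open('o5.json','w'))
for k,z in dict(galley_corner=.003,gap_side=.003,cut_ring_c=.0147,cut_sun_c=.0147,cut_diamond_c=.0147,cut_border_c=.0147).items(): print(k,at('wrist',k,z,1,o))
cv2.imwrite('pics/w5c.png',cv2.resize(im[0:190,140:400,::-1],None,fx=3,fy=3,interpolation=cv2.INTER_CUBIC))
E
```

```text
[0.50299665 0.20852269 0.14965134] [ 3.14070775e+00 -1.58309366e-02 -1.95924572e-03]
galley_corner [(0.91, array([0.6689, 0.2674, 0.003 ]), array([ 28.9, 198.3]))]
gap_side [(0.56, array([0.5849, 0.1899, 0.003 ]), array([110. , 271.1]))]
cut_ring_c [(0.68, array([0.6262, 0.258 , 0.0147]), array([ 70. , 207.3]))]
cut_sun_c [(0.74, array([0.6234, 0.2174, 0.0147]), array([ 72.3, 245.8]))]
cut_diamond_c [(0.65, array([0.612 , 0.1185, 0.0147]), array([ 83.2, 338.5]))]
cut_border_c [(0.58, array([0.6158, 0.1649, 0.0147]), array([ 79.5, 295.3]))]
```

View pics/w5c.png

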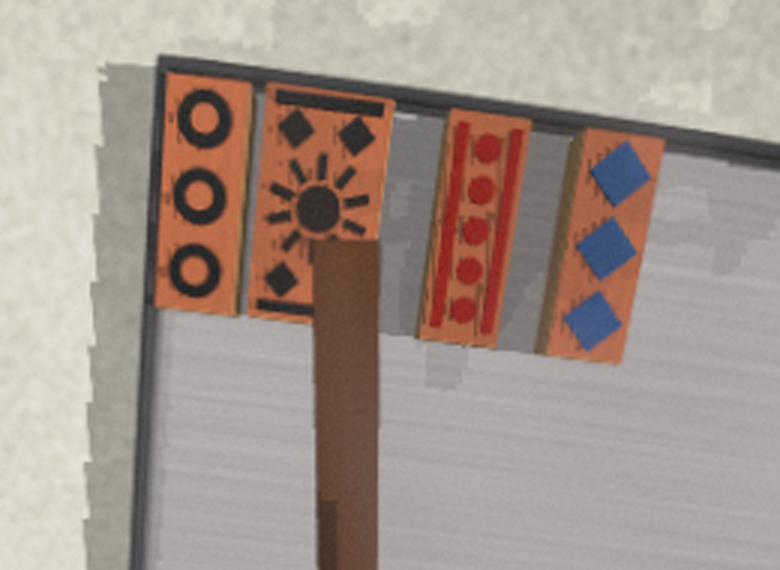

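The crop shows ring, sun, border and diamond from the left, with wide gaps at crop cols ~380–440 and ~500–550, a narrow gap near col 255, and all blocks nearly parallel. Next step is turning the top corners into positions.

```bash
python3 - <<'E'
from h import *
import json
o={k:np.array(v) for k,v in json.load(open('o5.json')).items()}
C=dict(ring=[(165,72),(252,82),(238,316),(153,306)],sun=[(268,84),(395,100),None,(248,317)],border=[(448,108),(531,118),(497,348),(418,340)],dia=[(582,127),(664,138),(622,364),(551,356)])
for k,v in C.items():
    P=[None if p is None else ray('wrist',p[1]/3-.33,p[0]/3+140-.33,.0263,o)[:2]*1e3 for p in v]
    print(k,[None if p is None else p.round(1).tolist() for p in P], 'yaw L,R', [round(float(np.degrees(np.arctan2(*(a-b)[::-1]))),1) for a,b in ((P[0],P[3]),(P[1],P[2])) if a is not None and b is not None],'len',[round(float(np.linalg.norm(a-b)),1) for a,b in ((P[0],P[3]),(P[0],P[1]))])
E
```

```text
ring [[667.0, 266.2], [663.6, 237.9], [590.2, 245.7], [594.0, 275.2]] yaw L,R [-7.0, -6.0] len [73.6, 28.5]
sun [[662.9, 232.7], [657.7, 191.3], None, [589.8, 242.2]] yaw L,R [-7.4] len [73.7, 41.8]
border [[655.2, 173.9], [652.2, 146.4], [578.6, 154.9], [581.5, 182.8]] yaw L,R [-6.9, -6.6] len [74.3, 27.6]
dia [[649.5, 129.3], [646.3, 101.6], [572.9, 110.1], [575.7, 135.7]] yaw L,R [-4.9, -6.6] len [74.0, 27.9]
```

```bash
python3 - <<'E'
from h import *
o=get_obs(); print(go([.4754,.2046,.04],-7.0,o), o['eef_pos'])
E
```

```text
(array([-0.0281,  0.0047,  0.1099]), np.float64(6.42)) [0.50356641 0.20904406 0.14992375]
```

{"fn": "drive_tool", "kwargs": {"moves": [[0.95, [-0.028, 0.0045, 0.04], 6.4], [0.95, [-0.028, 0.0045, 0.08], 6.4], [0.95, [-0.028, 0.0045, 0.11], 6.4], [0.95, [-0.028, 0.0045, 0.11], 6.4], [0.95, [-0.028, 0.0045, 0.11], 6.4]]}}

```text
time: 6.55
eef_pos: [0.4758, 0.2049, 0.0402]
eef_rot: [3.135, -0.191, -0.002]
ft_force: [-0.4, 0.2, -0.2]
finger_gap: 0.012
```

```bash
python3 - <<'E'
from h import *
o=get_obs(); im=save('wrist','w6.png'); print(o['eef_pos'],o['eef_rot'],go([.4754,.2046,.01],-7.0,o))
cv2.imwrite('pics/w6c.png',cv2.resize(im[0:150,130:390,::-1],None,fx=3,fy=3,interpolation=cv2.INTER_CUBIC))
E
```

```text
[0.47577089 0.20493881 0.04024589] [ 3.13504899e+00 -1.91072724e-01 -1.73061295e-03] (array([-0.0003,  0.0004,  0.0302]), np.float64(0.02))
```

View pics/w6c.png

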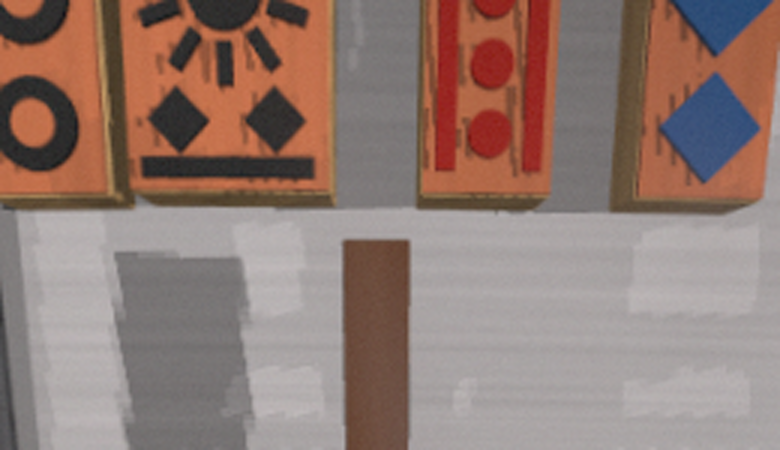

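The view is aligned: gap at crop cols 335–418, stick tip at 344–410, both centred at 377 and parallel. Lowering and sliding in.

{"fn": "drive_tool", "kwargs": {"moves": [[0.95, [0, 0, 0.02], 0], [0.95, [0, 0, 0.031], 0], [0.95, [0, 0, 0.031], 0], [0.95, [0.015, 0, 0.031], 0], [0.95, [0.03, 0, 0.031], 0], [0.95, [0.045, 0, 0.031], 0], [0.95, [0.06, 0, 0.031], 0], [0.95, [0.07, 0, 0.031], 0], [0.95, [0.077, 0, 0.031], 0], [0.95, [0.08, 0, 0.031], 0]]}}

```text
time: 7.6
eef_pos: [0.5561, 0.1955, 0.0092]
eef_rot: [-3.136, 0.191, -0.001]
ft_force: [-0.3, 0.0, 0.1]
finger_gap: 0.0123
```

```bash
python3 - <<'E'
from h import *
o=get_obs();M=R.from_rotvec(o['eef_rot']).as_matrix()
print(o['eef_pos'],(M.T@o['ft_force']).round(2),(np.array([.9925,-.1219])@o['eef_pos'][:2]).round(4))
E
```

```text
[0.55609855 0.19545029 0.00917593] [-0.35  0.01 -0.06] 0.5281
```

Free entry, no force. Creeping to the wall.

{"fn": "drive_tool", "kwargs": {"moves": [[0.95, [0.003, 0, 0], 0], [0.95, [0.004, 0, 0], 0], [0.95, [0.005, 0, 0], 0], [0.95, [0.005, 0, 0], 0]]}}

```text
time: 8.0
eef_pos: [0.56, 0.1952, 0.0091]
eef_rot: [3.136, -0.19, -0.0]
ft_force: [-0.0, -0.0, -0.1]
finger_gap: 0.0121
```

{"fn": "drive_tool", "kwargs": {"moves": [[0.95, [0.001, 0, 0], 0], [0.95, [0.002, 0, 0], 0], [0.95, [0.002, 0, 0], 0]]}}

```text
time: 8.3
eef_pos: [0.5623, 0.1949, 0.0092]
eef_rot: [-3.136, 0.19, -0.0]
ft_force: [-0.1, -0.5, -0.9]
finger_gap: 0.0121
```

{"fn": "drive_tool", "kwargs": {"moves": [[0.95, [0.001, 0, 0], 0], [0.95, [0.0015, 0, 0], 0], [0.95, [0.0015, 0, 0], 0]]}}

```text
time: 8.6
eef_pos: [0.5634, 0.1947, 0.0091]
eef_rot: [3.136, -0.19, -0.001]
ft_force: [-0.2, -0.8, -0.2]
finger_gap: 0.0121
```

{"fn": "drive_tool", "kwargs": {"moves": [[0.95, [0.001, 0, 0], 0], [0.95, [0.0015, 0, 0], 0], [0.95, [0.0015, 0, 0], 0]]}}

```text
time: 8.9
eef_pos: [0.5635, 0.1946, 0.0088]
eef_rot: [3.135, -0.189, -0.005]
ft_force: [-4.8, 0.3, 1.1]
finger_gap: 0.0123
```

{"fn": "drive_tool", "kwargs": {"moves": [[0.95, [0.001, 0, 0], 0], [0.95, [0.0015, 0, 0], 0], [0.95, [0.0015, 0, 0], 0]]}}

```text
time: 9.2
eef_pos: [0.5636, 0.1945, 0.0086]
eef_rot: [3.135, -0.189, -0.009]
ft_force: [-8.6, 1.9, 1.2]
finger_gap: 0.0123
```

Contact with the far wall. Relax, release with a small opening, lift.

{"fn": "drive_tool", "kwargs": {"moves": [[0.95, [-0.0025, 0, 0], 0], [0.7, [-0.0025, 0, 0], 0], [0.7, [-0.0025, 0, 0], 0], [0.7, [-0.0025, 0, 0], 0], [0.7, [-0.0025, 0, -0.02], 0], [0.7, [-0.0025, 0, -0.06], 0], [0.7, [-0.0025, 0, -0.09], 0], [0.7, [-0.0025, 0, -0.09], 0]]}}

```text
time: 10.0
eef_pos: [0.5666, 0.1951, 0.103]
eef_rot: [-3.133, 0.191, -0.009]
ft_force: [0.9, -0.2, -0.2]
finger_gap: 0.028
```

```bash
python3 - <<'E'
from h import *
import json
o=get_obs(); im=save('wrist','w7.png'); print(o['eef_pos'],o['eef_rot'])
json.dump({k:list(map(float,o[k])) for k in('eef_pos','eef_rot')},open('o7.json','w'))
print(go([.466,-.265,.09],-1.5,o))
E
```

```text
[0.56661739 0.19509201 0.10299984] [-3.13295771  0.19086195 -0.00945587]
(array([-0.0441,  0.4689,  0.0113]), np.float64(-5.47))
```

View pics/w7.png

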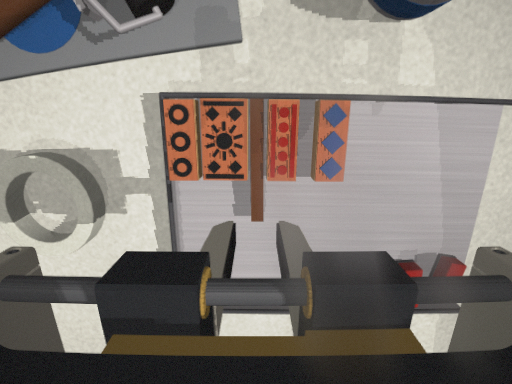

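Stick 1 lies in the sun–border gap (cols 250–264), its end up at the far wall (row ~98). The border–diamond gap (cols 298–316) is still open. Fetching the middle stick.

{"fn": "drive_tool", "kwargs": {"moves": [[0.65, [-0.044, 0.468, 0.01], -5.5], [0.65, [-0.044, 0.468, 0.01], -5.5], [0.65, [-0.044, 0.468, 0.01], -5.5], [0.65, [-0.044, 0.468, 0.01], -5.5], [0.65, [-0.044, 0.468, 0.01], -5.5], [0.65, [-0.044, 0.468, 0.01], -5.5], [0.65, [-0.044, 0.468, 0.01], -5.5], [0.65, [-0.044, 0.468, 0.01], -5.5], [0.65, [-0.044, 0.468, 0.02], -5.5], [0.65, [-0.044, 0.468, 0.03], -5.5]]}}

```text
time: 11.05
eef_pos: [0.4622, -0.2698, 0.0686]
eef_rot: [3.139, -0.048, 0.001]
ft_force: [-0.0, 0.4, 0.4]
finger_gap: 0.0326
```

```bash
python3 - <<'E'
from h import *
camera('wrist'); o=get_obs(); im=save('wrist','w8.png'); print(o['eef_pos'],o['eef_rot'])
r,g,b=[im[:,:,i].astype(int) for i in range(3)]
m=((r<95)&(r-g>17)&(g-b>3)); 
for row in range(60,225,15):
    c=np.flatnonzero(m[row]); print(row,[ (int(s[0]),int(s[-1])) for s in np.split(c,np.flatnonzero(np.diff(c)>3)+1) if len(s)>5])
def mid(row):
    c=np.flatnonzero(m[row]); S=[s for s in np.split(c,np.flatnonzero(np.diff(c)>3)+1) if len(s)>8]
    s=min(S,key=lambda s:abs(s.mean()-255)); return s.mean()
for row in (100,130,160,190): print(ray('wrist',row,mid(row),.022,o))
print(np.flatnonzero(m[:,256])[[0,-1]])
E
```

```text
[ 0.46093948 -0.27112623  0.06654796] [ 3.13913886 -0.05124258 -0.00333103]
60 []
75 []
90 []
105 []
120 []
135 []
150 []
165 []
180 []
195 []
210 []Traceback (most recent call last):
  File "<stdin>", line 10, in <module>
  File "<stdin>", line 9, in mid
ValueError: min() iterable argument is empty
```

```bash
python3 - <<'E'
from h import *
im=cv2.imread('pics/w8.png')[:,:,::-1]; o=get_obs()
g=im.astype(int).sum(2); r,b=im[:,:,0].astype(int),im[:,:,2].astype(int)
print(im[150,200:330:6].tolist())
m=(g<190)&(r-b>20)
for row in range(75,240,15):
    c=np.flatnonzero(m[row]); S=[s for s in np.split(c,np.flatnonzero(np.diff(c)>3)+1) if len(s)>5]
    print(row,[(int(s[0]),int(s[-1]),ray('wrist',row,s.mean(),.022,o)[:2].round(4).tolist()) for s in S if abs(s.mean()-256)<30])
E
```

```text
[[193, 163, 118], [191, 161, 115], [190, 161, 113], [190, 159, 113], [136, 116, 86], [131, 112, 81], [133, 110, 79], [131, 111, 78], [98, 65, 42], [99, 68, 46], [141, 114, 80], [181, 154, 107], [180, 152, 108], [184, 155, 111], [136, 114, 81], [145, 124, 89], [129, 110, 78], [131, 112, 80], [82, 67, 48], [104, 75, 51], [107, 76, 53], [121, 91, 65]]
75 []
90 []
105 []
120 []
135 []
150 []
165 []
180 []
195 []
210 []
225 []
```

```bash
python3 - <<'E'
from h import *
im=cv2.imread('pics/w8.png')[:,:,::-1]; o=get_obs()
g=im.astype(int).sum(2); r,b=im[:,:,0].astype(int),im[:,:,2].astype(int)
m=(g<262)&(r>75)&(r/np.maximum(b,1)>1.75)
for row in range(75,240,12):
    c=np.flatnonzero(m[row]); S=[s for s in np.split(c,np.flatnonzero(np.diff(c)>3)+1) if len(s)>5]
    print(row,[(int(s[0]),int(s[-1]),ray('wrist',row,s.mean(),.022,o)[:2].round(4).tolist()) for s in S if abs(s.mean()-256)<30])
print(o['eef_pos'],o['eef_rot'])
E
```

```text
75 []
87 [(244, 259, [0.5588, -0.2683])]
99 [(244, 259, [0.5503, -0.268])]
111 [(245, 259, [0.5415, -0.2681])]
123 [(245, 259, [0.5325, -0.2678])]
135 [(245, 259, [0.5234, -0.2674])]
147 [(245, 259, [0.514, -0.2671])]
159 [(245, 259, [0.5044, -0.2668])]
171 [(246, 259, [0.4945, -0.2668])]
183 [(246, 259, [0.4844, -0.2665])]
195 [(246, 259, [0.4741, -0.2661])]
207 [(246, 259, [0.4634, -0.2658])]
219 [(246, 259, [0.4525, -0.2654])]
231 []
[ 0.4615289  -0.2681317   0.06709892] [ 3.14100377 -0.04929805 -0.0043259 ]
```

{"fn": "drive_tool", "kwargs": {"moves": [[0.65, [0.006, -0.002, 0.03], 0], [0.65, [0.006, -0.002, 0.056], 0], [0.65, [0.006, -0.002, 0.056], 0], [0.65, [0.006, -0.002, 0.056], 0]]}}

```text
time: 11.55
eef_pos: [0.4697, -0.2615, 0.0129]
eef_rot: [-3.14, 0.038, 0.003]
ft_force: [0.3, 0.9, 0.1]
finger_gap: 0.0324
```

{"fn": "drive_tool", "kwargs": {"moves": [[0.65, [-0.002, 0.003, 0.0015], 0], [0.65, [-0.002, 0.003, 0.0015], 0], [0.95, [-0.002, 0.003, 0.0015], 0], [0.95, [-0.002, 0.003, 0.0015], 0], [0.95, [-0.002, 0.003, 0.0015], 0], [0.95, [-0.002, 0.003, 0.0015], 0]]}}

```text
time: 12.15
eef_pos: [0.468, -0.2658, 0.012]
eef_rot: [3.141, -0.039, 0.001]
ft_force: [0.0, -0.2, 5.6]
finger_gap: 0.0125
```

{"fn": "drive_tool", "kwargs": {"moves": [[0.95, [0, 0, -0.04], 0], [0.95, [0, 0, -0.05], 0], [0.95, [0, 0, -0.05], 0], [0.95, [0, 0, -0.05], 0]]}}

```text
time: 12.55
eef_pos: [0.4678, -0.2656, 0.0614]
eef_rot: [3.141, -0.039, 0.0]
ft_force: [-0.1, -0.0, -0.0]
finger_gap: 0.012
```

```bash
python3 - <<'E'
from h import *
o=get_obs(); print(o['finger_gap'],o['eef_pos'],o['eef_rot'])
a=np.radians(-7);ex=np.array([np.cos(a),np.sin(a)]);ey=np.array([-np.sin(a),np.cos(a)])
p=.447*ex+.2159*ey; print(p,go([*p,.085],-7,o))
# diamond check from w7
import json
q={k:np.array(v) for k,v in json.load(open('o7.json')).items()}
for r,c in((180,249-4),(180,267),(180,296),(180,315),(100,322)): 
    w=ray('wrist',r,c,.0263,q)[:2]; print((r,c),(w@ex*1e3).round(1),(w@ey*1e3).round(1))
E
```

```text
0.011985885686938934 [ 0.46783646 -0.26559057  0.06136902] [ 3.14132323e+00 -3.92275608e-02  2.58123422e-04]
[0.46997972 0.15981512] (array([-0.0085, -0.4253, -0.0236]), np.float64(5.57))
(180, 245) 556.7 272.8
(180, 267) 556.8 252.0
(180, 296) 556.8 224.5
(180, 315) 556.9 206.5
(100, 322) 629.0 204.6
```

{"fn": "drive_tool", "kwargs": {"moves": [[0.95, [-0.0085, -0.425, -0.02], 5.6], [0.95, [-0.0085, -0.425, -0.02], 5.6], [0.95, [-0.0085, -0.425, -0.02], 5.6], [0.95, [-0.0085, -0.425, -0.02], 5.6], [0.95, [-0.0085, -0.425, -0.02], 5.6], [0.95, [-0.0085, -0.425, -0.02], 5.6], [0.95, [-0.0085, -0.425, -0.02], 5.6], [0.95, [-0.0085, -0.425, -0.02], 5.6], [0.95, [-0.0085, -0.425, 0.02], 5.6], [0.95, [-0.0085, -0.425, 0.02], 5.6]]}}

```text
time: 13.55
eef_pos: [0.4678, 0.1637, 0.0374]
eef_rot: [3.135, -0.181, -0.008]
ft_force: [-0.8, -1.4, -0.3]
finger_gap: 0.0122
```

```bash
python3 - <<'E'
from h import *
camera('wrist');o=get_obs(); im=save('wrist','w9.png'); print(o['finger_gap'],o['eef_pos'],o['eef_rot'],go([.46998,.15982,.0105],-7.0,o))
cv2.imwrite('pics/w9c.png',cv2.resize(im[0:150,130:390,::-1],None,fx=3,fy=3,interpolation=cv2.INTER_CUBIC))
E
```

```text
0.012296921227360882 [0.46806604 0.16078674 0.03878736] [ 3.13377608 -0.18587296 -0.00746516] (array([0.0021, 0.0007, 0.0283]), np.float64(0.21))
```

View pics/w9c.png

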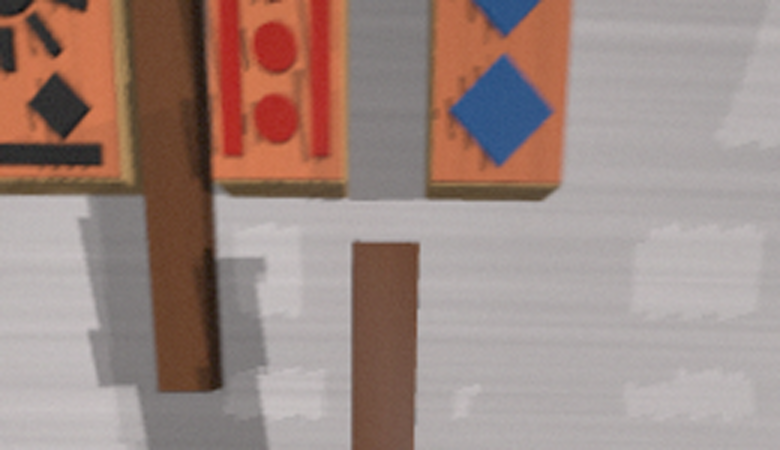

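The gap is at crop cols 347–429 and the stick tip at 352–419, skewed about 0.5°, so it needs roughly 1 mm to the right. I'll correct and re-measure numerically.

{"fn": "drive_tool", "kwargs": {"moves": [[0.95, [0.001, 0.001, 0], -0.5], [0.95, [0.001, 0.001, 0], -0.5]]}}

```text
time: 13.85
eef_pos: [0.4715, 0.1565, 0.0422]
eef_rot: [3.136, -0.183, 0.001]
ft_force: [0.9, 0.7, 0.3]
finger_gap: 0.0119
```

```bash
python3 - <<'E'
from h import *
o=get_obs(); im=save('wrist','w10.png'); print(o['eef_pos'],o['eef_rot'])
f=im.astype(int)
def seg(row,m):
    c=np.flatnonzero(m); return [(int(s[0]),int(s[-1])) for s in np.split(c,np.flatnonzero(np.diff(c)>1)+1) if len(s)>4]
for row in (20,40,55):
    d=f[row,:,0]-f[row,:,2]; print(row,'grey',[s for s in seg(row,abs(d)<25) if 200<s[0]<330])
for row in (85,100,120,140,160,180,200):
    d=f[row,:,0]-f[row,:,2]; s=[s for s in seg(row,d>25) if 225<s[0]<280]; print(row,'stick',s,[np.round(np.mean(t),1) for t in s])
E
```

```text
[0.47145438 0.15645238 0.0422134 ] [ 3.13591680e+00 -1.82752642e-01  1.19574750e-03]
20 grey [(241, 265), (312, 511)]
40 grey [(241, 265), (311, 511)]
55 grey [(241, 265), (310, 511)]
85 stick [(248, 269)] [np.float64(258.5)]
100 stick [(248, 268)] [np.float64(258.0)]
120 stick [(247, 268)] [np.float64(257.5)]
140 stick [(248, 267)] [np.float64(257.5)]
160 stick [(247, 267)] [np.float64(257.0)]
180 stick [(247, 266)] [np.float64(256.5)]
200 stick [(248, 266)] [np.float64(257.0)]
```

{"fn": "drive_tool", "kwargs": {"moves": [[0.95, [0, -0.002, 0], 0], [0.95, [0, -0.002, 0], 0], [0.95, [0, -0.002, 0], 0], [0.95, [0, -0.002, 0], 0]]}}

```text
time: 14.3
eef_pos: [0.4712, 0.1602, 0.0418]
eef_rot: [-3.136, 0.179, -0.0]
ft_force: [-1.2, -1.3, -0.6]
finger_gap: 0.0121
```

```bash
cat >> h.py <<'E'
def gapcheck(f='x.png'):
    o=get_obs(); im=save('wrist',f).astype(int); d=im[:,:,0]-im[:,:,2]
    def seg(m):
        c=np.flatnonzero(m); return [(int(s[0]),int(s[-1])) for s in np.split(c,np.flatnonzero(np.diff(c)>1)+1) if len(s)>4]
    print(o['eef_pos'],o['eef_rot'])
    for row in (20,40,55): print(row,'grey',[s for s in seg(abs(d[row])<25) if 200<s[0]<290])
    for row in (85,140,200): print(row,'stick',[s for s in seg(d[row]>25) if 225<s[0]<280])
E
python3 - <<'E'
from h import *
gapcheck('w11.png')
E
```

```text
[0.47120826 0.16018725 0.04177316] [-3.13635736e+00  1.79354320e-01 -2.33720503e-04]
20 grey [(247, 271)]
40 grey [(247, 270)]
55 grey [(246, 270)]
85 stick [(248, 269)]
140 stick [(247, 267)]
200 stick [(248, 266)]
```

{"fn": "drive_tool", "kwargs": {"moves": [[0.95, [0, 0, 0.02], 0], [0.95, [0, 0, 0.0315], 0], [0.95, [0, 0, 0.0315], 0], [0.95, [0.012, 0, 0.0315], 0], [0.95, [0.024, 0, 0.0315], 0], [0.95, [0.036, 0.0003, 0.0315], 0], [0.95, [0.05, 0.0003, 0.0315], 0], [0.95, [0.064, 0.0005, 0.0315], 0], [0.95, [0.075, 0.0006, 0.0315], 0], [0.95, [0.075, 0.0006, 0.0315], 0]]}}

```text
time: 15.35
eef_pos: [0.5476, 0.1507, 0.0102]
eef_rot: [-3.136, 0.181, -0.003]
ft_force: [1.0, -0.3, 0.7]
finger_gap: 0.0123
```

{"fn": "drive_tool", "kwargs": {"moves": [[0.95, [0.003, 0, 0], 0], [0.95, [0.006, 0, 0], 0], [0.95, [0.006, 0, 0], 0], [0.95, [0.006, 0, 0], 0]]}}

```text
time: 15.75
eef_pos: [0.5512, 0.1505, 0.0101]
eef_rot: [3.136, -0.179, -0.001]
ft_force: [-0.2, 0.6, 0.1]
finger_gap: 0.0123
```

{"fn": "drive_tool", "kwargs": {"moves": [[0.95, [0.0015, 0, 0], 0], [0.95, [0.0025, 0, 0], 0], [0.95, [0.0025, 0, 0], 0]]}}

```text
time: 16.05
eef_pos: [0.5542, 0.1501, 0.0102]
eef_rot: [-3.136, 0.179, -0.0]
ft_force: [-0.4, 0.5, -0.6]
finger_gap: 0.0122
```

{"fn": "drive_tool", "kwargs": {"moves": [[0.95, [0.0015, 0, 0], 0], [0.95, [0.0025, 0, 0], 0], [0.95, [0.0025, 0, 0], 0]]}}

```text
time: 16.35
eef_pos: [0.5567, 0.1498, 0.0101]
eef_rot: [3.136, -0.179, 0.0]
ft_force: [0.5, -0.9, -0.6]
finger_gap: 0.0118
```

{"fn": "drive_tool", "kwargs": {"moves": [[0.95, [0.001, 0, 0], 0], [0.95, [0.002, 0, 0], 0], [0.95, [0.002, 0, 0], 0]]}}

```text
time: 16.65
eef_pos: [0.5577, 0.1496, 0.01]
eef_rot: [3.136, -0.179, -0.003]
ft_force: [-2.7, 0.1, 1.3]
finger_gap: 0.0125
```

{"fn": "drive_tool", "kwargs": {"moves": [[0.95, [0.0015, 0, 0], 0], [0.95, [0.0015, 0, 0], 0], [0.95, [-0.0005, 0, 0], 0], [0.7, [-0.0005, 0, 0], 0], [0.7, [-0.0005, 0, 0], 0], [0.7, [-0.0005, 0, 0], 0], [0.7, [-0.0005, 0, -0.02], 0], [0.7, [-0.0005, 0, -0.06], 0], [0.7, [-0.0005, 0, -0.08], 0], [0.7, [-0.0005, 0, -0.08], 0]]}}

```text
time: 17.65
eef_pos: [0.5599, 0.15, 0.0929]
eef_rot: [-3.135, 0.179, -0.007]
ft_force: [-0.4, 0.4, 0.1]
finger_gap: 0.0283
```

```bash
python3 - <<'E'
from h import *
import json
camera('wrist');o=get_obs(); im=save('wrist','w12.png'); print(o['eef_pos'],o['eef_rot'],o['joints'])
json.dump({k:list(map(float,o[k])) for k in('eef_pos','eef_rot')},open('o12.json','w'))
a=np.radians(-7);ex=np.array([np.cos(a),np.sin(a)]);ey=np.array([-np.sin(a),np.cos(a)])
for yaw in(83,-97):
  p=.593*ex+.135*ey; print(p,go([*p,.09],yaw,o))
E
```

```text
[0.55899111 0.15001119 0.09135718] [-3.13530267  0.178917   -0.00442795] [-0.53726874  0.61215673  0.26218881  2.05780653 -0.31273088  0.5055756
 -1.73064507]
[0.60503223 0.06172521] (array([0.0558, 0.0825, 0.0014]), np.float64(-89.53))
[0.60503223 0.06172521] (array([0.0558, 0.0825, 0.0014]), np.float64(90.47))
```

View pics/w12.png

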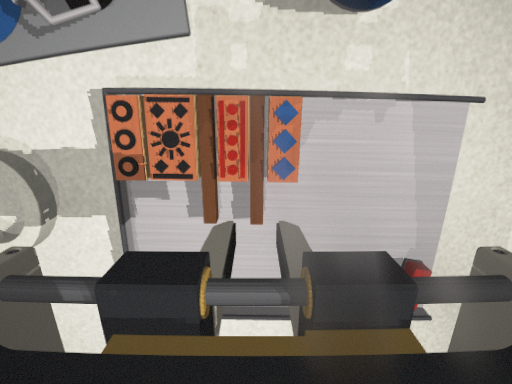

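Both sticks are in, at cols 200–216 and 250–264, with far ends at the wall (row ~95) and near ends level (row ~223). The ring–sun gap is empty. Next: turn 90° and go behind the diamond block with the fingers about 28 mm apart, as a two-point pusher.

{"fn": "drive_tool", "kwargs": {"moves": [[0.7, [0.054, 0.075, 0], -8.5], [0.7, [0.054, 0.075, 0], -17], [0.7, [0.054, 0.075, 0], -25.5], [0.7, [0.054, 0.075, 0], -34], [0.7, [0.054, 0.075, 0], -42.5], [0.7, [0.054, 0.075, 0], -51], [0.7, [0.054, 0.075, 0], -59.5], [0.7, [0.054, 0.075, 0], -68], [0.7, [0.054, 0.075, 0], -76.5], [0.7, [0.054, 0.075, 0], -85]]}}

```text
time: 18.75
eef_pos: [0.6024, 0.069, 0.0885]
eef_rot: [-2.426, -1.993, 0.002]
ft_force: [-0.0, 1.0, -0.9]
finger_gap: 0.0277
```

```bash
python3 - <<'E'
from h import *
o=get_obs()
a=np.radians(-7);ex=np.array([np.cos(a),np.sin(a)]);ey=np.array([-np.sin(a),np.cos(a)])
p=.591*ex+.142*ey; print(o['eef_pos'],o['eef_pos'][:2]@ex,o['eef_pos'][:2]@ey,go([*p,.012],83,o))
E
```

```text
[0.60238171 0.06902677 0.08852328] 0.5894794028445601 0.14192411745283254 (array([0.0002, 0.0017, 0.0765]), np.float64(-4.19))
```

{"fn": "drive_tool", "kwargs": {"moves": [[0.7, [0, 0.0015, 0.03], -4.2], [0.7, [0, 0.0015, 0.06], -4.2], [0.7, [0, 0.0015, 0.0765], -4.2], [0.7, [0, 0.0015, 0.0765], -4.2], [0.7, [0, 0.0015, 0.0765], -4.2]]}}

```text
time: 19.25
eef_pos: [0.604, 0.0687, 0.0128]
eef_rot: [-2.358, -2.074, 0.002]
ft_force: [-0.3, -0.3, 0.4]
finger_gap: 0.0277
```

```bash
python3 - <<'E'
from h import *
o=get_obs(); im=save('wrist','w13.png')
a=np.radians(-7);ex=np.array([np.cos(a),np.sin(a)]);ey=np.array([-np.sin(a),np.cos(a)])
print(o['eef_pos'],o['eef_pos'][:2]@ex,o['eef_pos'][:2]@ey,go([.5,.0,.012],83,o)[1])
E
```

```text
[0.6040022  0.06873058 0.01276111] 0.5911239047820175 0.14182762794679796 -0.34
```

View pics/w13.png

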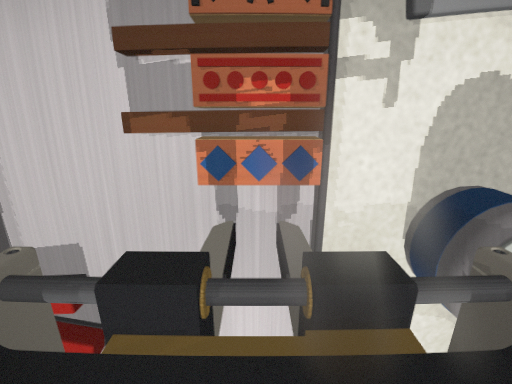

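The fingers (cols 210–302) sit squarely behind the diamond block (cols 197–322), clear of the far wall. Advancing slowly.

{"fn": "drive_tool", "kwargs": {"moves": [[0.7, [0.01, 0, 0.001], -0.3], [0.7, [0.018, 0, 0.001], -0.3], [0.7, [0.022, 0, 0.001], -0.3], [0.7, [0.024, 0, 0.001], -0.3], [0.7, [0.026, 0, 0.001], -0.3], [0.7, [0.028, 0, 0.001], -0.3], [0.7, [0.03, 0, 0.001], -0.3], [0.7, [0.032, 0, 0.001], -0.3], [0.7, [0.034, 0, 0.001], -0.3], [0.7, [0.036, 0, 0.001], -0.3]]}}

```text
time: 20.3
eef_pos: [0.6092, 0.1041, 0.0126]
eef_rot: [2.354, 2.08, -0.001]
ft_force: [0.2, -2.3, 1.1]
finger_gap: 0.0274
```

{"fn": "drive_tool", "kwargs": {"moves": [[0.7, [0.001, 0, 0], 0], [0.7, [0.002, 0, 0], 0], [0.7, [0.003, 0, 0], 0], [0.7, [0.004, 0, 0], 0], [0.7, [0.004, 0, 0], 0]]}}

```text
time: 20.8
eef_pos: [0.6097, 0.1084, 0.0126]
eef_rot: [-2.354, -2.081, 0.0]
ft_force: [-0.5, -2.3, 0.4]
finger_gap: 0.0279
```

{"fn": "drive_tool", "kwargs": {"moves": [[0.7, [0.001, 0, 0], 0], [0.7, [0.002, 0, 0], 0], [0.7, [0.003, 0, 0], 0], [0.7, [0.004, 0, 0], 0], [0.7, [0.004, 0, 0], 0]]}}

```text
time: 21.3
eef_pos: [0.6101, 0.1122, 0.0126]
eef_rot: [2.354, 2.081, -0.001]
ft_force: [0.8, -3.3, 1.6]
finger_gap: 0.0279
```

{"fn": "drive_tool", "kwargs": {"moves": [[0.7, [0.001, 0, 0], 0], [0.7, [0.002, 0, 0], 0], [0.7, [0.003, 0, 0], 0], [0.7, [0.003, 0, 0], 0]]}}

```text
time: 21.7
eef_pos: [0.61, 0.1124, 0.0126]
eef_rot: [2.355, 2.078, -0.005]
ft_force: [-1.1, -9.0, 4.5]
finger_gap: 0.0279
```

Force has risen to 9 N with the row stopped. Checking that it is closed rather than jammed.

```bash
python3 - <<'E'
from h import *
o=get_obs(); im=save('wrist','w14.png'); s=save('side','s14.png'); print(o['ft_force'],o['eef_pos'],place_of('wrist','stick1_c')[:0])
a=cv2.resize(im[:230,100:400,::-1],(600,460)); 
cv2.imwrite('pics/v14.png',a)
E
```

```text
[-1.11522234 -9.00231196  4.51563138] [0.60999233 0.11238636 0.01263987] []
```

View pics/v14.png

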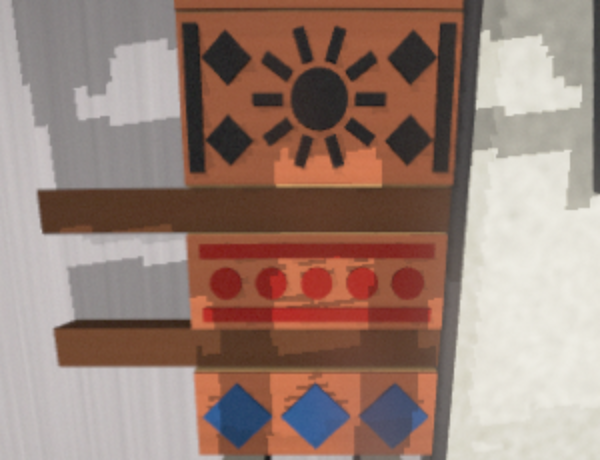

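Sun, stick, border, stick and diamond are in contact and parallel. The ring end is out of view, so I'll check it in the side camera.

```bash
python3 - <<'E'
from h import *
im=cv2.imread('pics/s14.png'); print(look_for('side','cut_ring_c')[:1])
s=cv2.imread('pics/scene0.png')
sc=camera('scene')[:,:,::-1]
A=cv2.resize(im[100:190,190:290],(500,450),interpolation=cv2.INTER_CUBIC); B=cv2.resize(sc[180:230,300:360],(300,250),interpolation=cv2.INTER_CUBIC)
c=np.zeros((450,800,3),np.uint8); c[:,:500]=A; c[:250,500:]=B; cv2.imwrite('pics/v15.png',c)
E
```

```text
[{'rect': [0.4299, 0.3453, 0.4551, 0.3505], 'conf': 0.38}]
```

View pics/v15.png

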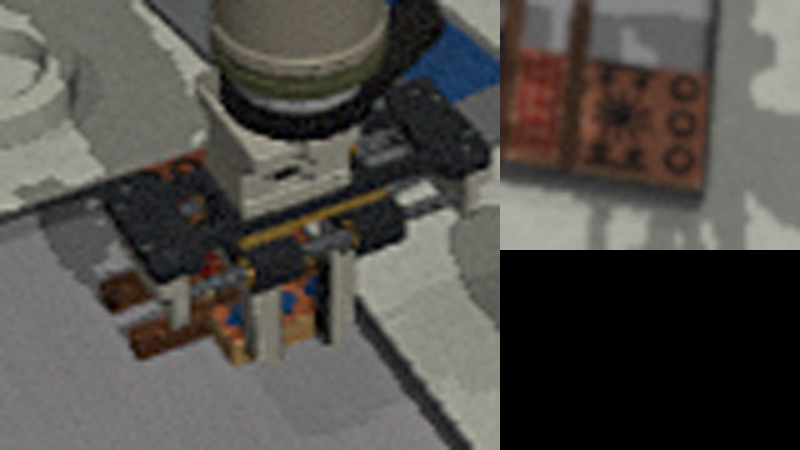

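The scene crop (right) shows the ring flush at the head wall with no gaps in the row. Testing that the hold is steady.

{"fn": "drive_tool", "kwargs": {"moves": [[0.7, [0.0005, 0, 0], 0], [0.7, [0.0005, 0, 0], 0], [0.7, [0.0005, 0, 0], 0], [0.7, [0.0005, 0, 0], 0], [0.7, [0.0005, 0, 0], 0], [0.7, [0.0005, 0, 0], 0], [0.7, [0.0005, 0, 0], 0], [0.7, [0.0005, 0, 0], 0]]}}

```text
time: 22.75
eef_pos: [0.61, 0.1124, 0.0126]
eef_rot: [2.355, 2.077, -0.006]
ft_force: [-1.7, -10.5, 4.5]
finger_gap: 0.0279
```

{"fn": "drive_tool", "kwargs": {"moves": [[0.7, [0, 0, 0], 0], [0.7, [0, 0, 0], 0], [0.7, [0, 0, 0], 0]]}}

```text
time: 23.05
eef_pos: [0.61, 0.1124, 0.0126]
eef_rot: [2.355, 2.077, -0.006]
ft_force: [-1.2, -11.0, 4.7]
finger_gap: 0.0278
```

```bash
python3 -c "
from bench import *
o=get_obs(); print(o['time'],o['ft_force']); print(close_job())"
```

```text
23.05 [ -1.17243705 -11.03014171   4.66687355]
the job is handed in; nothing more can be done
None
```

I put two sticks in the galley flat on the bed and up to the far side wall: one in the sun–border gap, one in the border–diamond gap. I left the narrow ring–sun gap empty and the third stick in the tray. I then pushed the diamond block towards the head wall with both fingers until the row stopped. I handed in at 23 s with the push still on, about 11 N.

**Checks that agreed:**
- Both sticks met the far wall at the same depth, with the contact showing as a rise in force.
- The wrist picture showed sun, stick, border, stick and diamond touching and parallel.
- The row did not move when the push rose from 9 to 11 N, and the force then held steady.

**Weaker checks:**
- The gripper hid the ring block from the side camera. I judged it flush with the head wall only from a small crop of the scene camera and the force.
- The wrist sensor also showed about 4.7 N upwards during the hold.
- I did not recheck the tray, magnets, planer, tape or can at the end. No move was aimed at them.
- I viewed 12 pictures, two over the budget of 10.

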